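Wedge the rocking cabinet

ROBOT

A 7-joint arm with a two-finger parallel gripper is mounted at the origin on the work surface. World frame = base frame: x ahead of the robot, y to its left, z up, the work surface at z = 0. Lengths are in m, angles in rad, forces in N, time in s.
With the tool pointing down it reaches from about 0.4 to 0.875 m from the base axis. Payload 19.3 kg.
Tool frame: the origin (TCP) lies midway between the tips of the shut fingers; the grasp point (between the pads) lies bot.grip_point_offset behind it (bot.grip_point_offset is the distance from the TCP to the grasp point, in m); z points along the fingers, y is the direction in which the jaws open and shut (so a half turn about z gives the same grasp; the last joint's range is limited). The gripper opens to 85 mm and grips with 20 to 120 N. Pads are 22 mm wide; open, the fingers measure 114 mm over their backs; the gripper's body (76 mm by 85 mm) begins 54 mm behind the grasp point. The pads swing forward as they close: fully open they stand 13 mm farther back than shut.
Start: joints at [-1.218, 0.521, -0.036, 1.599, 0.021, 1.021, -0.113], TCP at [0.256, 0.57, 0.231] pointing down, gripper open.
Joint ranges: [-2.91, 2.91], [-0.3, 2.13], [-1.5, 1.42], [0.17, 2.43], [-1.26, 4.41], [0.16, 1.93], [-2.52, 2.52]. Speed limits (rad/s): [1.89, 1.89, 2.39, 2.39, 3.01, 3.01, 3.01].

INTERFACE

Orientations are given as [roll, pitch, yaw] about the fixed x, y, z axes, in that order (R = Rz(yaw) Ry(pitch) Rx(roll)).
In Python, from workcell import bot gives the robot as it stands.
- The arm moves only by the tool servo_tool, never from a script. Its argument "rows" is a list that holds one entry, the list of rows, each a list of 6 numbers: the shift along the tool's x, y, z in cm, then the turn, a rotation vector about the tool's x, y, z in degrees. A call has 1 to 5 rows; each row shifts and turns the commanded pose from where the row before left it, along the tool's axes as they then stand; what a row does not reach is not made up. A row lasts 1/8 s, in which the tool goes at most 62.5 mm and 10.7 degrees, less where a joint would pass 70% of its speed; a pose out of reach is approached as far as the arm can. A call is refused whole if a number of a shift passes 6.25 or a number of a turn 10.7, either way. A call with a gripper value outside its range is refused whole. "grip" is the opening, from -1 (shut) to 1 (fully open), so that 0 is half open, set as the call begins (left out, the last holds). The fingers move at their own pace and stop on an object; "squeeze" is the grip in N (left out, the last holds). Time passes only in rows, so rows that do not move let the fingers close. It gives the time, the measured TCP pose, the force and the opening at its end, in the units of the state.
- bot.observe(): the state, without advancing time (a new reading comes with each control period).
- bot.grab_frame(name): name is "side" or "top" or "wrist"; returns a dict with "image" (384x512x3 uint8, red, green, blue), "K" (3x3 intrinsics, pixels), "R" (3x3) and "t" (3): a world point X has camera coordinates R X + t; the wrist camera has in their place "mount" (4x4, takes a point from camera to tool coordinates, whose origin is the TCP and whose axes are the flange's). Camera axes: x right, y down, z forward; pixel columns grow to the right and rows downward; lengths in m; the calibration is good to about 2 mm. The wrist camera is an equidistant fisheye: a pixel r from the principal point sees the ray r / f radians off the axis. A picture is of the moment at which its call begins: read the wrist's pose just before it. There is no depth.
- bot.job_done(): hands the job in, once; it reports no verdict.
The state is a dict: "clock": time; "qpos": joint angles; "qd": joint speeds; "joint_efforts": joint torques, N m; "position": TCP position; "tool_rot": TCP orientation; "force": force on the tool from outside, world axes, zero at the start; "moment": the same for the moment, N m; "grip_width": finger opening in m.
Only numpy, scipy, OpenCV 4.12 (cv2) and the standard library are available. Lean on these libraries where they do the work, as an engineer would, in place of code of your own. Each camera call takes 0.05 s, during which the arm holds its last target.

TASK

The low white cabinet rocks because one foot, the one that the wooden wedge points at, is too short. Push the wedge along the bench, thin end first, under that foot until it is just snug, so that the cabinet no longer rocks but is not jacked up; then check by pressing down firmly on top of the cabinet at that corner for a moment, and finish clear of everything. Only push and press: do not lift or carry the wedge or the cabinet, do not shove the cabinet along, and leave the other things where they are.

Things in the scene. Friction and masses are not known exactly. Their poses are not given: they have to be found in the camera images.
- cabinet: Loose low white cabinet, 240 (x) x 300 (y) x 95 mm high, about 2 kg, open to its +x. Origin: bench level below its centre, z up. Underside 22 mm up. Four black domed feet, 25 mm across, at (+-108, +-138) mm; the one at (+108, -138) is short. It stands level on the other three; about 2 to 3 N down on the short corner tips it about the diagonal through the two neighbouring feet, 170 mm from the short one.
- cabinet_corner (a point): Point on the cabinet's flat top, straight above the short foot, 95 mm above the bench: the place for the test press, 10 to 20 N, anywhere within 20 mm of it for about half a second. A cabinet that still rocks gives way here by more than 1.5 mm.
- short_foot (a point): Bench-level point straight below the short foot's centre; axes as the cabinet's. The foot's sole, a dome touching at its lowest point, hangs 5 to 9 mm above it (differs each time, not told), so the wedge goes snug with its tip some 18 to 42 mm beyond here towards the cabinet's +y.
- wedge: Loose dark hardwood wedge on the bench, tip roughly along the cabinet's +y towards the short foot. 120 mm long (x), 60 wide (y), flat below, 2 mm thick at the tip (+x) rising evenly to 22 at the butt (-x): 1 in 6. 70 g. Origin: centre of its underside. Slides with under 1 N; once it bears on the foot, pushing takes 2 N and more, and soon raises that corner or drags the cabinet along. Stays put when let go.
- wedge_tip (a point): Middle of the wedge's thin edge, at bench height. x is the wedge's long axis, pointing ahead.
- wedge_butt (a point): Centre of the wedge's upright butt face (60 wide, 22 high), 11 mm above the bench: the face to push.
- sanding_block: Bystander: cork sanding block 90 x 50 x 28 mm lying on the cabinet's top, far from the short corner. Origin: centre of its underside. Leave it.
- offcut: Bystander: plain rectangular pale offcut 50 x 100 x 20 mm (not tapered) beside the wedge. Origin: centre of its underside.
- sticks: Bystander: bundle of three sample sticks, 130 x 56 x 30 mm. Origin: centre of its underside.
- screw_box: Bystander: cardboard box 55 x 85 x 45 mm. Origin: centre of its underside.
- hammer: Bystander: hammer 260 mm long lying on the bench. Origin: centre of its length, on the bench.
- screwdriver: Bystander: screwdriver 200 mm long lying on the bench. Origin: centre of its length, on the bench.
- glue_bottle: Bystander: white glue bottle, 68 mm across, 200 mm tall. Origin: centre of its underside.
- flask: Bystander: black flask, 68 mm across, 200 mm tall. Origin: centre of its underside.
Mind the look-alikes: they are no part of the job. Leave any turquoise look-alike of the wedge alone.

How it is judged:
By the outcome, as a careful person would: the job done as asked, in the order asked, and still so for the second after the job is handed in, with the robot touching nothing.
It also fails if it takes over 61 s, if anything falls off the work surface, if the arm or the gripper's body presses on something with over 40 N, if the wrist force passes 120 N, or if a joint passes its speed limit or range.

## Working session

There is one attempt and no reset: what is moved stays moved. The work goes in short steps, Python scripts to look and compute and a tool call to move; the robot and the scene stay as the last step left them, time stands still between calls to the robot, and variables do not carry over. Pictures are saved under pics/ and viewed, and the job is handed in when it is done.

Besides the shell and the picture viewer there is one more tool, called after "Request:" by a JSON object that holds its "name" and its "arguments". servo_tool: Moves the arm, as the interface text tells. Its arguments: {"type":"object","properties":{"rows":{"type":"array"},"grip":{"type":"number"},"squeeze":{"type":"number"}},"required":["rows"]}

```bash
ls; mkdir -p pics
python3 - <<'E'
from workcell import bot
import cv2, numpy as np
s=bot.observe();print({k:np.round(v,3).tolist() for k,v in s.items()}, bot.grip_point_offset)
for n in ["side","top","wrist"]:
    f=bot.grab_frame(n); cv2.imwrite(f"pics/{n}0.png",f["image"][:,:,::-1]); print(n,f["K"].round(1).tolist(),{k:np.round(f[k],3).tolist() for k in f if k in("R","t","mount")})
E
```

```text
pics
{'clock': 0.0, 'qpos': [-1.218, 0.522, -0.036, 1.6, 0.021, 1.021, -0.113], 'qd': [0.001, -0.001, 0.001, -0.001, 0.001, 0.0, -0.0], 'joint_efforts': [0.002, -92.709, 1.98, -36.994, 0.018, 0.008, -0.0], 'position': [0.256, 0.57, 0.231], 'tool_rot': [-3.14, 0.0, 2.719], 'force': [-0.413, -0.409, -0.018], 'moment': [0.047, 0.017, 0.011], 'grip_width': 0.085} 0.0187
side [[426.0, 0.0, 255.3], [0.0, 426.0, 194.5], [0.0, 0.0, 1.0]] {'R': [[0.823, -0.568, -0.013], [-0.408, -0.575, -0.709], [0.394, 0.589, -0.705]], 't': [-0.399, 0.258, 1.319]}
top [[351.6, 0.0, 257.7], [0.0, 351.6, 188.0], [0.0, 0.0, 1.0]] {'R': [[0.015, -1.0, 0.005], [-0.99, -0.016, -0.139], [0.139, -0.003, -0.99]], 't': [-0.005, 0.51, 1.082]}
wrist [[297.3, 0.0, 258.3], [0.0, 297.3, 189.0], [0.0, 0.0, 1.0]] {'mount': [[0.002, -0.958, -0.288, 0.073], [1.0, 0.001, 0.001, 0.0], [-0.0, -0.288, 0.958, -0.143], [0.0, 0.0, 0.0, 1.0]]}
```

View pics/side0.png

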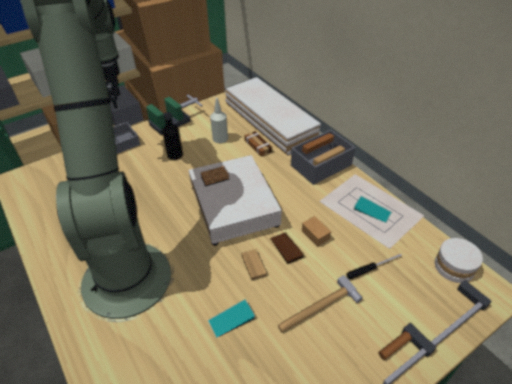

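View pics/top0.png

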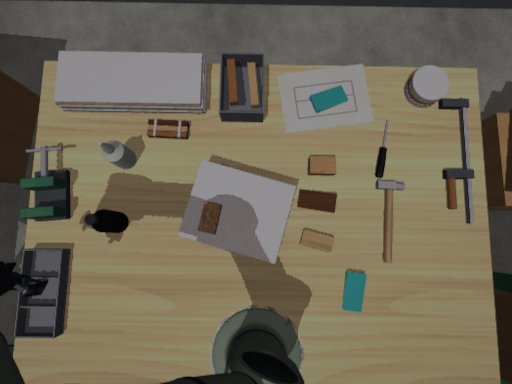

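View pics/wrist0.png

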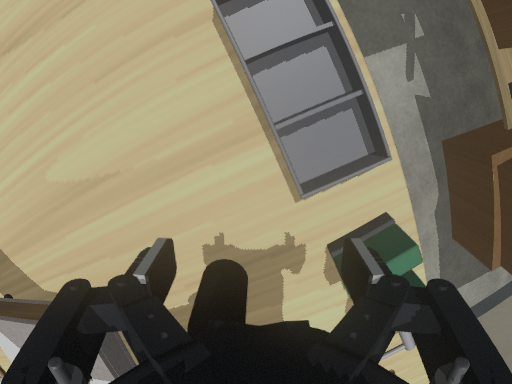

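Run:
```python
import cv2, numpy as np
a=cv2.imread("pics/top0.png")[140:275,175:350]; b=cv2.imread("pics/side0.png")[150:290,180:340]
cv2.imwrite("pics/c1.png",cv2.resize(a,None,fx=4.5,fy=4.4,interpolation=cv2.INTER_CUBIC)[:600,:800])
cv2.imwrite("pics/c2.png",cv2.resize(b,None,fx=4.2,fy=4.2,interpolation=cv2.INTER_CUBIC))
```

```text
(no output)
```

View pics/c1.png

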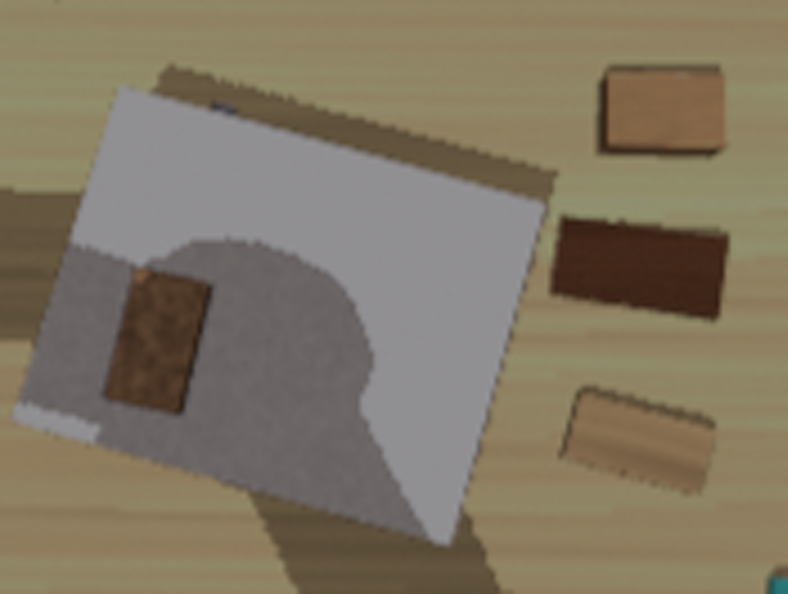

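View pics/c2.png

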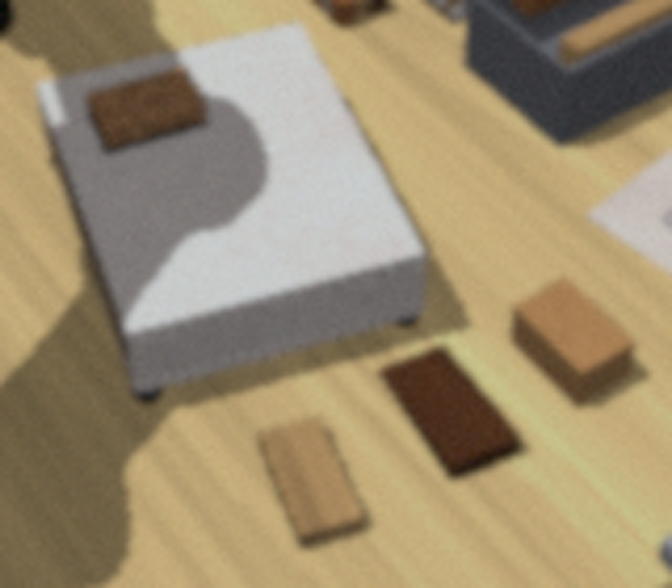

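```bash
cat > h.py <<'E'
from workcell import bot
import cv2, numpy as np
def ray(f,u,v):
    d=np.linalg.inv(f["K"])@np.array([u,v,1.]); R,t=np.array(f["R"]),np.array(f["t"])
    return -R.T@t, R.T@d
def onz(f,u,v,z):
    o,d=ray(f,u,v); return o+d*(z-o[2])/d[2]
def proj(f,X):
    c=np.array(f["R"])@np.array(X)+np.array(f["t"]); p=f["K"]@c; return p[:2]/p[2]
def wmask(im):
    h=im.astype(int); return ((h[...,0]<95)&(h[...,0]-h[...,2]>18)&(h.sum(2)<190)).astype(np.uint8)
E
python3 - <<'E'
from h import *
for n in ["top","side"]:
    f=bot.grab_frame(n); im=f["image"]
    # cabinet corners by hand-crop, refined below
    m=wmask(im); k,l,st,c=cv2.connectedComponentsWithStats(m)
    for i in range(1,k):
        if st[i,4]>60: print(n,st[i].tolist(),c[i].round(1))
    p=(317,200) if n=="top" else (288,248)
    i=l[p[1],p[0]]; cn=max(cv2.findContours((l==i).astype(np.uint8),0,1)[0],key=cv2.contourArea)
    r=cv2.minAreaRect(cn); print(r, cv2.boxPoints(r).round(1).tolist())
    q=cv2.approxPolyDP(cn,3,True)[:,0]; print(q.tolist())
    for pt in q: print(onz(f,*pt,0.0).round(4),onz(f,*pt,0.022).round(4))
    if n=="top":
        for u,v in [(547,203),(450,545),(12,415),(120,87)]:
            print("cab",onz(f,175+(u+.5)/4.5-.5,140+(v+.5)/4.4-.5,.095).round(4))
    else:
        for u,v in [(425,252),(127,332),(38,85),(302,25)]:
            print("cab",onz(f,180+(u+.5)/4.2-.5,150+(v+.5)/4.2-.5,.095).round(4))
E
```

```text
top [0, 71, 40, 112, 3235] [ 15.4 127.4]
top [408, 76, 23, 29, 84] [414.3  94.8]
top [481, 109, 31, 101, 1963] [496.1 163.3]
top [157, 120, 21, 6, 110] [167.4 122.3]
top [181, 121, 9, 18, 76] [185.4 129.2]
top [446, 178, 7, 31, 131] [448.6 193.2]
top [383, 189, 4, 70, 93] [384.4 223.3]
top [298, 190, 39, 22, 673] [316.9 200.2]
top [198, 202, 24, 32, 479] [210.  217.3]
top [494, 292, 18, 88, 934] [503.7 329.1]
((316.66595458984375, 200.25546264648438), (37.20408630371094, 18.304676055908203), 7.594643592834473) [[297.0, 206.89999389648438], [299.3999938964844, 188.6999969482422], [336.29998779296875, 193.60000610351562], [333.8999938964844, 211.8000030517578]]
[[300, 190], [298, 206], [334, 211], [336, 194]]
[ 0.5111 -0.1355  0.    ] [ 0.5081 -0.1328  0.022 ]
[ 0.4583 -0.1289  0.    ] [ 0.4564 -0.1263  0.022 ]
[ 0.4439 -0.2461  0.    ] [ 0.4422 -0.2413  0.022 ]
[ 0.4998 -0.2535  0.    ] [ 0.497  -0.2485  0.022 ]
cab [ 0.5108 -0.1122  0.095 ]
cab [ 0.2803 -0.0492  0.095 ]
cab [0.3614 0.2388 0.095 ]
cab [0.5872 0.1765 0.095 ]
side [117, 0, 95, 66, 3962] [167.4  28.1]
side [124, 51, 99, 69, 2498] [173.   81.4]
side [42, 109, 18, 34, 101] [ 52.1 126.5]
side [302, 137, 32, 17, 139] [316.6 145.9]
side [202, 176, 26, 9, 81] [213.2 180.2]
side [272, 234, 31, 29, 466] [287.2 248.2]
((287.4999694824219, 247.49996948242188), (31.895263671875, 16.918357849121094), 56.3099365234375) [[271.6000061035156, 238.89999389648438], [285.70001220703125, 229.5], [303.3999938964844, 256.1000061035156], [289.29998779296875, 265.5]]
[[272, 239], [287, 262], [302, 257], [285, 234]]
[ 0.4595 -0.1347  0.    ] [ 0.4486 -0.149   0.022 ]
[ 0.443  -0.2379  0.    ] [ 0.4325 -0.2501  0.022 ]
[ 0.4943 -0.25    0.    ] [ 0.4828 -0.262   0.022 ]
[ 0.508  -0.1425  0.    ] [ 0.4962 -0.1566  0.022 ]
cab [ 0.5085 -0.1139  0.095 ]
cab [ 0.2784 -0.0509  0.095 ]
cab [0.3563 0.2334 0.095 ]
cab [0.5853 0.1684 0.095 ]
```

The top view shows three blocks beside the cabinet: the box at (322,165), the dark tapered wedge at (317,200) and the pale offcut at (317,240). There are also turquoise look-alikes at (354,290) and (328,98). The dark brown one is the wedge. It is 120 x 60, and its thin end points left at the top-right cabinet corner (295,182). Both views agree to within about 4 mm.

```bash
cat > plan.py <<'E'
from h import *
from scipy.spatial.transform import Rotation as Ro
def plan(x,y,z,yawdeg,n,start=None):
    s=bot.observe(); p=np.array(s["position"]); yaw=s["tool_rot"][2]
    print("at",p.round(4),np.degrees(s["tool_rot"]).round(1),"F",np.round(s["force"],2),"t",s["clock"])
    d=np.array([x,y,z])-p; dy=(np.radians(yawdeg)-yaw+np.pi)%(2*np.pi)-np.pi
    for i in range(n):
        a=yaw+dy*i/n; R=(Ro.from_euler('z',a)*Ro.from_euler('x',np.pi)).as_matrix()
        print((R.T@d/n*100).round(2).tolist(), round(-np.degrees(dy)/n,2))
E
python3 -c "
from plan import *
plan(.48,.10,.27,115,7)
"
```

```text
at [0.2564 0.5698 0.231 ] [-180.     0.   155.8] F [-0.45 -0.61  0.08] t 0.25
[-5.67, -4.81, -0.56] 5.82
[-6.13, -4.21, -0.56] 5.82
[-6.52, -3.57, -0.56] 5.82
[-6.85, -2.89, -0.56] 5.82
[-7.11, -2.18, -0.56] 5.82
[-7.29, -1.44, -0.56] 5.82
[-7.4, -0.7, -0.56] 5.82
```

Request:
{"name": "servo_tool", "arguments": {"rows": [[[0, 0, -3, 0, 0, 0], [-1.5, -1, -1, 0, 0, 2], [-3.5, -3, 0, 0, 0, 4], [-4, -3, 0, 0, 0, 5], [-4.3, -2.8, 0, 0, 0, 5]]], "grip": 0}}

```text
clock: 0.88
position: [0.3234, 0.416, 0.271]
tool_rot: [-3.141, 0.0, 2.435]
force: [0.9, 1.2, 0.5]
grip_width: 0.0425
```

```bash
python3 -c "
from plan import *
plan(.48,.10,.27,115,7)
plan(.466,-.275,.15,82,14)
"
```

```text
at [0.3234 0.416  0.271 ] [-180.     0.   139.5] F [0.89 1.15 0.49] t 0.875
[-4.63, -1.98, 0.01] 3.5
[-4.75, -1.69, 0.01] 3.5
[-4.84, -1.4, 0.01] 3.5
[-4.92, -1.1, 0.01] 3.5
[-4.97, -0.8, 0.01] 3.5
[-5.01, -0.5, 0.01] 3.5
[-5.04, -0.19, 0.01] 3.5
at [0.3234 0.416  0.271 ] [-180.     0.   139.5] F [0.89 1.15 0.49] t 0.875
[-3.98, -3.09, 0.86] 4.11
[-4.19, -2.8, 0.86] 4.11
[-4.38, -2.49, 0.86] 4.11
[-4.55, -2.17, 0.86] 4.11
[-4.69, -1.84, 0.86] 4.11
[-4.81, -1.5, 0.86] 4.11
[-4.91, -1.15, 0.86] 4.11
[-4.98, -0.8, 0.86] 4.11
[-5.02, -0.44, 0.86] 4.11
[-5.04, -0.08, 0.86] 4.11
[-5.03, 0.28, 0.86] 4.11
[-5.0, 0.64, 0.86] 4.11
[-4.94, 1.0, 0.86] 4.11
[-4.86, 1.35, 0.86] 4.11
```

Request:
{"name": "servo_tool", "arguments": {"rows": [[[-4.6, -2, 0, 0, 0, 4], [-4.7, -1.7, 0, 0, 0, 4], [-4.8, -1.4, 0, 0, 0, 4], [-4.9, -1.1, 0, 0, 0, 4], [-5, -0.8, 0, 0, 0, 4]]]}}

```text
clock: 1.5
position: [0.4309, 0.1895, 0.2711]
tool_rot: [3.142, -0.0, 2.086]
force: [0.8, 0.1, 0.5]
grip_width: 0.0424
```

```bash
python3 -c "
from plan import *
plan(.466,-.275,.2,82,10)
"
```

```text
at [0.4309 0.1895 0.2711] [180.   -0.  119.5] F [0.82 0.06 0.5 ] t 1.5
[-4.21, -1.98, 0.71] 3.75
[-4.34, -1.7, 0.71] 3.75
[-4.44, -1.42, 0.71] 3.75
[-4.52, -1.12, 0.71] 3.75
[-4.58, -0.82, 0.71] 3.75
[-4.63, -0.52, 0.71] 3.75
[-4.65, -0.22, 0.71] 3.75
[-4.66, 0.09, 0.71] 3.75
[-4.64, 0.39, 0.71] 3.75
[-4.61, 0.69, 0.71] 3.75
```

Request:
{"name": "servo_tool", "arguments": {"rows": [[[-4.2, -2, 0, 0, 0, 4], [-4.4, -1.7, 0, 0, 0, 4], [-4.5, -1.4, 0.5, 0, 0, 4], [-4.5, -1.1, 0.5, 0, 0, 4], [-4.6, -0.8, 0.5, 0, 0, 4]]]}}

```text
clock: 2.12
position: [0.4474, -0.0434, 0.2561]
tool_rot: [3.141, -0.0, 1.737]
force: [0.9, -0.4, 0.7]
grip_width: 0.0427
```

Request:
{"name": "servo_tool", "arguments": {"rows": [[[-4.6, -0.5, 1, 0, 0, 4], [-4.6, -0.2, 1, 0, 0, 4], [-4.6, 0.1, 1, 0, 0, 4], [-4.6, 0.4, 1, 0, 0, 4], [-4.6, 0.7, 1, 0, 0, 1]]]}}

```text
clock: 2.75
position: [0.4592, -0.2737, 0.2058]
tool_rot: [-3.141, 0.0, 1.441]
force: [0.5, 0.9, -0.6]
grip_width: 0.0427
```

```bash
python3 -c "
from plan import *
plan(.466,-.275,.12,82,2)
f=bot.grab_frame('wrist'); cv2.imwrite('pics/w1.png',f['image'][:,:,::-1])
f=bot.grab_frame('top'); cv2.imwrite('pics/t1.png',f['image'][:,:,::-1])
"
```

```text
at [ 0.4592 -0.2737  0.2058] [-180.     0.    82.6] F [ 0.5   0.86 -0.61] t 2.75
[-0.02, 0.34, 4.29] 0.3
[-0.02, 0.34, 4.29] 0.3
```

View pics/w1.png

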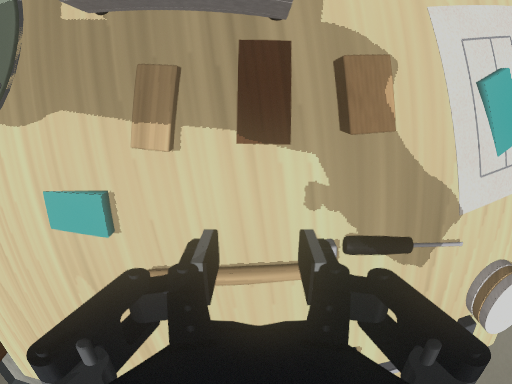

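```bash
cat > wr.py <<'E'
from h import *
from scipy.spatial.transform import Rotation as Ro
M=np.array(bot.grab_frame.__self__ and [[0.002,-0.958,-0.288,0.073],[1,.001,.001,0],[0,-.288,.958,-.143],[0,0,0,1]]) if 0 else None
def wray(f,s,u,v):
    K=np.array(f["K"]); x,y=(u-K[0,2])/K[0,0],(v-K[1,2])/K[1,1]; r=np.hypot(x,y)
    d=np.array([np.sin(r)*x/r,np.sin(r)*y/r,np.cos(r)])
    M=np.array(f["mount"]); R=Ro.from_euler('xyz',s["tool_rot"]).as_matrix()
    return R@M[:3,3]+np.array(s["position"]), R@(M[:3,:3]@d)
def wz(f,s,u,v,z):
    o,d=wray(f,s,u,v); return (o+d*(z-o[2])/d[2]).round(4)
def snap(name):
    s=bot.observe(); f=bot.grab_frame("wrist"); cv2.imwrite(f"pics/{name}.png",f["image"][:,:,::-1]); return f,s
def wedge(f,s,seed):
    m=wmask(f["image"]); k,l,st,c=cv2.connectedComponentsWithStats(m); i=l[seed[1],seed[0]]
    cn=max(cv2.findContours((l==i).astype(np.uint8),0,1)[0],key=cv2.contourArea)
    return cv2.approxPolyDP(cn,4,True)[:,0], st[i]
E
python3 - <<'E'
from wr import *
f,s=snap("w1b")
q,st=wedge(f,s,(265,90)); print(q.tolist(),st)
tip=[p for p in q if p[1]<90]; but=[p for p in q if p[1]>90]
T=[wz(f,s,*p,.002) for p in tip];B=[wz(f,s,*p,.022) for p in but]; print("tip",T,"butt",B)
t=np.mean(T,0);b=np.mean(B,0); print(t,b,np.degrees(np.arctan2(*(t-b)[1::-1])))
for p in [(280,15),(97,11)]: print("foot",wz(f,s,*p,.007))
c=cv2.resize(cv2.imread("pics/w1b.png")[0:60,60:320],None,fx=3,fy=3,interpolation=2); cv2.imwrite("pics/c3.png",c)
E
```

```text
[[240, 37], [241, 122], [254, 130], [266, 129], [267, 123], [282, 128], [286, 122], [289, 131], [290, 38]] [ 239   37   53   95 4612]
tip [array([ 0.4575, -0.1254,  0.002 ]), array([ 0.514 , -0.1337,  0.002 ])] butt [array([ 0.4465, -0.2237,  0.022 ]), array([ 0.4594, -0.2343,  0.022 ]), array([ 0.4725, -0.235 ,  0.022 ]), array([ 0.4744, -0.2285,  0.022 ]), array([ 0.49  , -0.2361,  0.022 ]), array([ 0.4952, -0.23  ,  0.022 ]), array([ 0.4973, -0.2403,  0.022 ])]
[ 0.48575 -0.12955  0.002  ] [ 0.47647143 -0.23255714  0.022     ] 84.85286078887219
foot [ 0.5059 -0.1057  0.007 ]
foot [ 0.2844 -0.048   0.007 ]
```

View pics/c3.png

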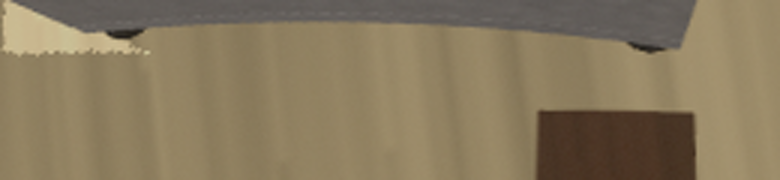

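Run:
```python
from wr import *
f,s=snap("w1c")
im=cv2.cvtColor(f["image"],cv2.COLOR_RGB2GRAY).astype(float)
for c in (245,265,285): print(im[134:150,c].astype(int), im[34:44,c].astype(int))
for r in (45,90,138): print(im[r,232:246].astype(int),im[r,284:297].astype(int))
for p,z in [((239,37),.002),((291,38),.002),((237,143),.022),((291,144),.022)]: print(wz(f,s,*p,z))
print(wz(f,s,276.7,16.5,.006))
```

```text
[ 71  71  86  89  90  90  90  90 105 186 186 186 187 187 188 189] [129 128 129 128 130  59  57  59  58  60]
[ 69  71  69  68  69  69  71  71  80 135 186 186 187 186 186 185] [136 136 135 136 135  72  59  59  57  57]
[ 71  71  71  71  70  71  73  73  73  91 147 147 150 179 197 197] [137 136 136 134 135 103  58  57  57  57]
[125 123 121 120 124 128 122  90  57  59  58  55  58  56] [ 58  56  57  57  57  57  58  82 132 146 144 144 145]
[137 136 135 132 130 117  81  59  57  58  58  58  58  56] [ 59  56  55  55  58  57  57  70 124 137 136 135 138]
[189 191 191 191 193 120  92  92  92  93  94  91  90  90] [ 71  70  73  73  71  67  69 111 135 139 139 140 141]
[ 0.4565 -0.1225  0.002 ]
[ 0.5154 -0.131   0.002 ]
[ 0.4392 -0.2436  0.022 ]
[ 0.4983 -0.2523  0.022 ]
[ 0.5022 -0.104   0.006 ]
```

Request:
{"name": "servo_tool", "arguments": {"rows": [[[0, 0.3, 4, 0, 0, 0.4], [0, 0.3, 5, 0, 0, 0.4], [0, 0, 5, 0, 0, 0], [0, 0, 2, 0, 0, 0], [0, 0, 0, 0, 0, 0]]]}}

```text
clock: 3.58
position: [0.4654, -0.2716, 0.0456]
tool_rot: [-3.139, -0.001, 1.431]
force: [0.8, -0.2, 0.8]
grip_width: 0.043
```

```bash
python3 -c "
from wr import *
f,s=snap('w2')
print(s['position'],np.degrees(s['tool_rot']),s['force'])
"
```

```text
[ 0.46535962 -0.27155775  0.04556472] [-1.79875087e+02 -4.63628511e-02  8.19967474e+01] [ 0.76154805 -0.24709046  0.77869056]
```

View pics/w2.png

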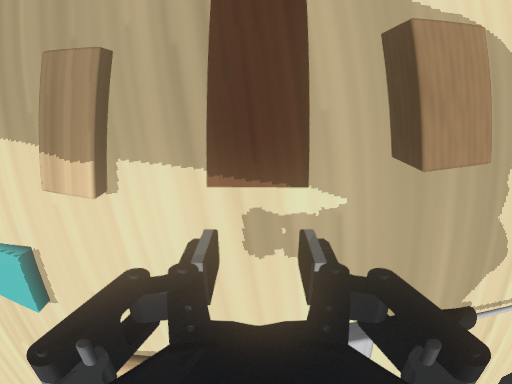

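Request:
{"name": "servo_tool", "arguments": {"rows": [[[0, 0, 2, 0, 0, 0], [0, 0, 1.5, 0, 0, 0], [0, 0, 0.3, 0, 0, 0], [0, 0, 0, 0, 0, 0], [0, 0, 0, 0, 0, 0]]]}}

```text
clock: 4.25
position: [0.4665, -0.2728, 0.0089]
tool_rot: [3.141, 0.0, 1.431]
force: [-0.0, 0.4, -0.7]
grip_width: 0.0424
```

Request:
{"name": "servo_tool", "arguments": {"rows": [[[0, 0, 0, 0, 0, 0]]]}}

```text
clock: 4.38
position: [0.4664, -0.2727, 0.0087]
tool_rot: [3.141, 0.0, 1.431]
force: [-0.6, 0.4, 0.2]
grip_width: 0.0425
```

Request:
{"name": "servo_tool", "arguments": {"rows": [[[0, 0, 0, 0, 0, 0]]]}}

```text
clock: 4.5
position: [0.4663, -0.2727, 0.0085]
tool_rot: [3.141, 0.0, 1.431]
force: [0.2, -0.7, -0.3]
grip_width: 0.0425
```

Request:
{"name": "servo_tool", "arguments": {"rows": [[[0.3, 0, 0, 0, 0, 0], [0.3, 0, 0, 0, 0, 0], [0.3, 0, 0, 0, 0, 0], [0.3, 0, 0, 0, 0, 0], [0.4, 0, 0, 0, 0, 0]]]}}

```text
clock: 5.12
position: [0.4684, -0.2566, 0.0083]
tool_rot: [3.142, 0.0, 1.431]
force: [0.0, -0.9, -0.3]
grip_width: 0.0425
```

```bash
python3 -c "
from wr import *
f,s=snap('w3')
print(s['position'],np.degrees(s['tool_rot']),s['force'])
"
```

```text
[ 0.46842605 -0.25663113  0.00832722] [1.79996763e+02 5.29914712e-03 8.19696554e+01] [ 0.04935198 -0.94009889 -0.2562761 ]
```

View pics/w3.png

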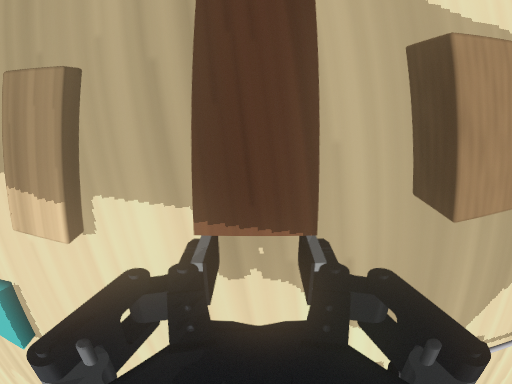

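Request:
{"name": "servo_tool", "arguments": {"rows": [[[0.3, -0.03, 0, 0, 0, 0.6], [0.3, -0.03, 0, 0, 0, 0.6], [0.3, -0.03, 0, 0, 0, 0.6], [0.3, -0.03, 0, 0, 0, 0.6], [0.3, -0.03, 0, 0, 0, 0.6]]]}}

```text
clock: 5.8
position: [0.4693, -0.2415, 0.0083]
tool_rot: [-3.141, -0.0, 1.378]
force: [0.6, -0.3, 0.6]
grip_width: 0.0431
```

Request:
{"name": "servo_tool", "arguments": {"rows": [[[0.3, -0.03, 0, 0, 0, 0.6], [0.3, -0.03, 0, 0, 0, 0.6], [0.3, -0.03, 0, 0, 0, 0.6], [0.3, -0.03, 0, 0, 0, 0.6], [0.3, -0.03, 0, 0, 0, 0.6]]]}}

```text
clock: 6.42
position: [0.4711, -0.2266, 0.0083]
tool_rot: [3.142, 0.0, 1.325]
force: [-1.0, 0.2, 0.1]
grip_width: 0.0427
```

```bash
python3 -c "
from wr import *
f,s=snap('w4')
print(s['position'],np.degrees(s['tool_rot']),s['force'])
f=bot.grab_frame('side'); a=f['image'][150:290,180:340,::-1]; cv2.imwrite('pics/s4.png',cv2.resize(a,None,fx=4,fy=4,interpolation=2))
c=bot.grab_frame('top'); a=c['image'][140:275,175:350,::-1]; cv2.imwrite('pics/t4.png',cv2.resize(a,None,fx=4,fy=4,interpolation=2))
"
```

```text
[ 0.47106407 -0.22660175  0.00831126] [1.79998702e+02 2.74287480e-03 7.59319301e+01] [-1.00718188  0.23365754  0.08734919]
```

View pics/w4.png

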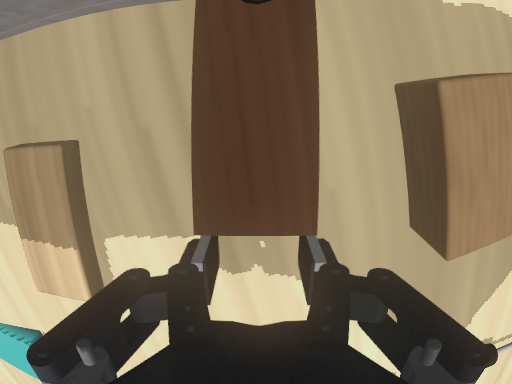

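View pics/s4.png

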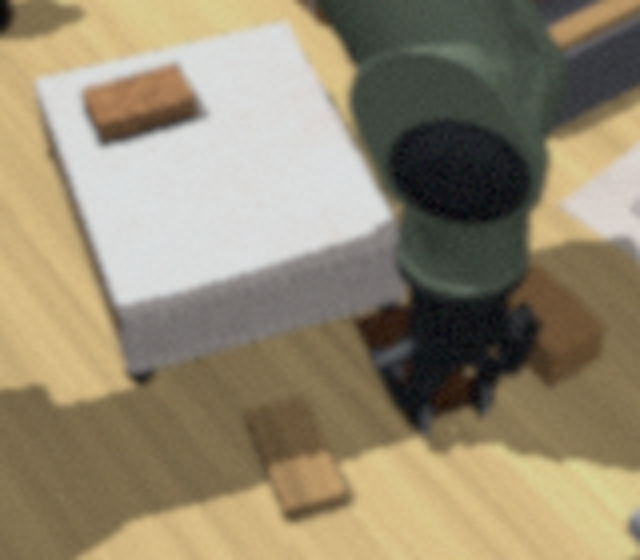

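View pics/t4.png

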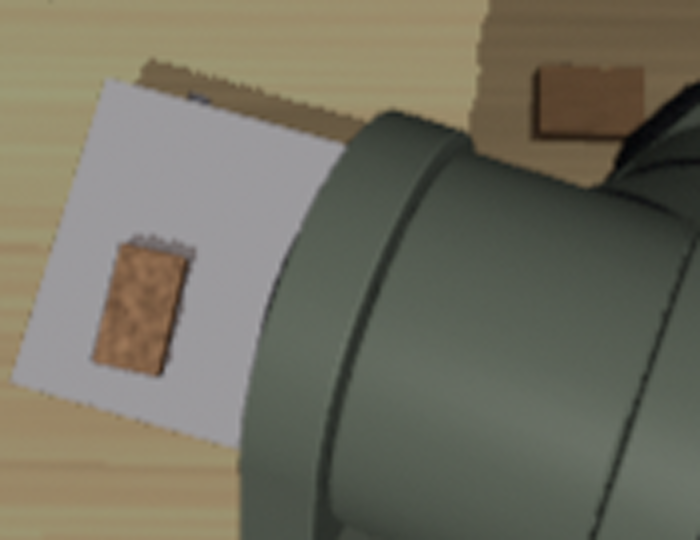

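Request:
{"name": "servo_tool", "arguments": {"rows": [[[0.3, 0, 0, 0, 0, 0.3], [0.3, 0, 0, 0, 0, 0.3], [0.3, 0, 0, 0, 0, 0.3], [0.3, 0, 0, 0, 0, 0.2], [0.3, 0, 0, 0, 0, 0]]]}}

```text
clock: 7.2
position: [0.4749, -0.2121, 0.0083]
tool_rot: [-3.142, 0.0, 1.307]
force: [-1.3, 0.5, 0.3]
grip_width: 0.0424
```

```bash
cat > avg.py <<'E'
from wr import *
import sys
F=[];P=[]
n=int(sys.argv[1])
for i in range(n):
    s=bot.observe(); F.append(s['force']);P.append(s['position']); f=bot.grab_frame('wrist')
s=bot.observe(); F.append(s['force']);P.append(s['position'])
F=np.array(F);P=np.mean(P,0);h=np.array([.262,.965,0])
print("t",s['clock'],"F",F.mean(0).round(2),"along",(F@h).round(1),(F@h).mean().round(2),"P",P.round(4),"tip past foot mm",round(1000*((P+.011*h-np.array([.503,-.096,0]))@h*1+.120),1),"yaw",np.degrees(s['tool_rot'][2]).round(1))
cv2.imwrite(sys.argv[2],f['image'][:,:,::-1])
E
python3 avg.py 5 pics/w5.png
```

```text
t 7.45 F [-0.1  -0.01  0.16] along [ 0.1  0.3  0.3 -0.1 -0.1 -0.8] -0.04 P [ 0.4749 -0.212   0.0083] tip past foot mm 11.7 yaw 74.9
```

Request:
{"name": "servo_tool", "arguments": {"rows": [[[0.1, 0, 0, 0, 0, 0], [0.1, 0, 0, 0, 0, 0]]]}}

```text
clock: 7.7
position: [0.4753, -0.2104, 0.0083]
tool_rot: [-3.142, 0.0, 1.307]
force: [0.9, -0.6, -0.2]
grip_width: 0.0432
```

```bash
python3 avg.py 5 pics/w6.png
```

```text
t 7.95 F [ 0.31 -0.23  0.09] along [-0.3 -0.1  0.4  0.   0.2 -1. ] -0.14 P [ 0.4753 -0.2103  0.0083] tip past foot mm 13.5 yaw 74.9
```

View pics/w6.png

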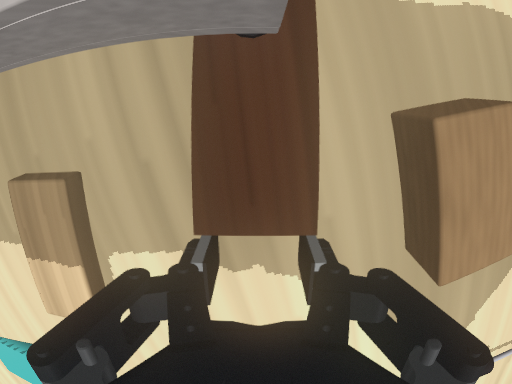

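Request:
{"name": "servo_tool", "arguments": {"rows": [[[0.1, 0, 0, 0, 0, 0]]]}}

```text
clock: 8.07
position: [0.4756, -0.2094, 0.0083]
tool_rot: [-3.142, 0.0, 1.307]
force: [-0.3, -0.4, -0.1]
grip_width: 0.0425
```

Request:
{"name": "servo_tool", "arguments": {"rows": [[[0.1, 0, 0, 0, 0, 0]]]}}

```text
clock: 8.2
position: [0.4758, -0.2084, 0.0083]
tool_rot: [3.142, 0.0, 1.307]
force: [-0.3, -1.2, 0.6]
grip_width: 0.0427
```

Request:
{"name": "servo_tool", "arguments": {"rows": [[[0.1, 0, 0, 0, 0, 0]]]}}

```text
clock: 8.32
position: [0.4761, -0.2076, 0.0083]
tool_rot: [3.141, 0.0, 1.307]
force: [-0.5, -2.4, -0.4]
grip_width: 0.0429
```

```bash
python3 avg.py 3 pics/w7.png
```

```text
t 8.475 F [-0.02 -2.1  -0.02] along [-2.5 -2.  -2.4 -1.3] -2.03 P [ 0.4761 -0.2075  0.0083] tip past foot mm 16.4 yaw 74.9
```

Request:
{"name": "servo_tool", "arguments": {"rows": [[[0.1, 0, 0, 0, 0, 0]]]}}

```text
clock: 8.6
position: [0.4763, -0.2067, 0.0083]
tool_rot: [3.141, 0.0, 1.306]
force: [-0.8, -3.4, 0.2]
grip_width: 0.0428
```

Request:
{"name": "servo_tool", "arguments": {"rows": [[[0.1, 0, 0, 0, 0, 0]]]}}

```text
clock: 8.72
position: [0.4766, -0.2058, 0.0083]
tool_rot: [3.141, 0.001, 1.306]
force: [-1.5, -5.3, 0.7]
grip_width: 0.0426
```

Request:
{"name": "servo_tool", "arguments": {"rows": [[[0.1, 0, 0, 0, 0, 0]]]}}

```text
clock: 8.85
position: [0.4768, -0.2051, 0.0083]
tool_rot: [3.141, 0.001, 1.306]
force: [-1.5, -6.8, 0.0]
grip_width: 0.0428
```

```bash
python3 avg.py 3 pics/w8.png
```

```text
t 9.0 F [-1.71 -5.83 -0.12] along [-7.  -5.8 -5.6 -5.9] -6.07 P [ 0.4768 -0.205   0.0083] tip past foot mm 19.0 yaw 74.9
```

The wedge started bearing about 3 mm back, and the push force rose to about 6 N. I'll stop pushing here, back off and look.

Request:
{"name": "servo_tool", "arguments": {"rows": [[[-0.3, 0, 0, 0, 0, 0], [-1, 0, 0, 0, 0, 0], [-1.5, 0, 0, 0, 0, 0], [0, 0, -3, 0, 0, 0], [0, 0, -5, 0, 0, 0]]]}}

```text
clock: 9.62
position: [0.4682, -0.2326, 0.0884]
tool_rot: [-3.139, 0.0, 1.305]
force: [0.7, -0.6, 0.2]
grip_width: 0.0428
```

```bash
python3 avg.py 2 pics/w9.png; python3 -c "
from wr import *
f=bot.grab_frame('side'); a=f['image'][150:290,180:340,::-1]; cv2.imwrite('pics/s9.png',cv2.resize(a,None,fx=4,fy=4,interpolation=2))"
```

```text
t 9.725 F [ 2.2  -1.39  2.63] along [-0.4 -2.   0.1] -0.76 P [ 0.4698 -0.2334  0.0916] tip past foot mm -10.3 yaw 74.8
```

View pics/w9.png

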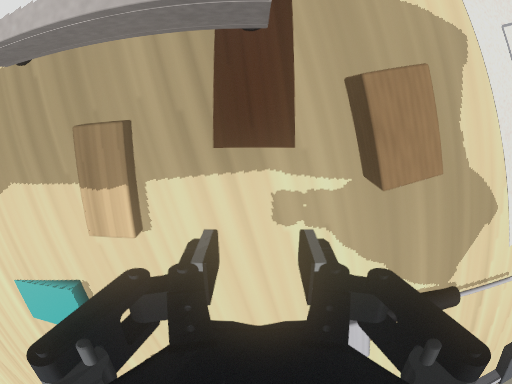

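View pics/s9.png

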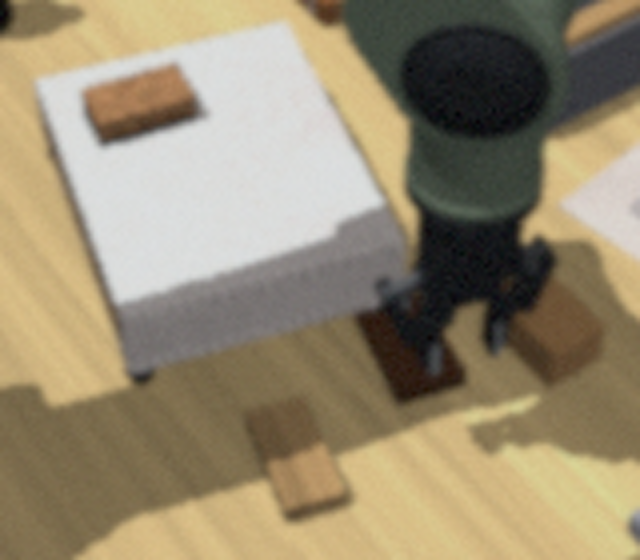

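Request:
{"name": "servo_tool", "arguments": {"rows": [[[0, 0, -3, 0, 0, 0], [0, 0, -3, 0, 0, 0], [3, 0, 0, 0, 0, 0], [5, -0.2, 0, 0, 0, 0], [4, -0.1, 0, 0, 0, 0]]], "grip": -1}}

```text
clock: 10.4
position: [0.4979, -0.1138, 0.1476]
tool_rot: [-3.141, 0.0, 1.307]
force: [0.7, -0.2, -0.1]
grip_width: -0.0001
```

Request:
{"name": "servo_tool", "arguments": {"rows": [[[1.9, 0, 0, 0, 0, 0], [0, 0, 2, 0, 0, 0], [0, 0, 1.5, 0, 0, 0], [0, 0, 0, 0, 0, 0]]]}}

```text
clock: 10.9
position: [0.5021, -0.0975, 0.1123]
tool_rot: [-3.14, 0.001, 1.305]
force: [-0.4, -0.2, -0.3]
grip_width: 0.0002
```

```bash
python3 avg.py 3 pics/w10.png
python3 - <<'E'
import cv2,numpy as np
a=cv2.imread("pics/s4.png",0)[:,20:320].astype(np.float32);b=cv2.imread("pics/s9.png",0)[:,20:320].astype(np.float32)
a=a[20:400];b=b[20:400]
print("side shift px",np.array(cv2.phaseCorrelate(a,b,cv2.createHanningWindow(a.shape[::-1],5))[0])/4)
E
```

```text
t 11.05 F [-0.43  0.03 -0.29] along [-0.3  0.3 -0.  -0.3] -0.09 P [ 0.5027 -0.0974  0.1131] tip past foot mm 129.5 yaw 74.8
side shift px [0.01584051 0.00064738]
```

View pics/w10.png

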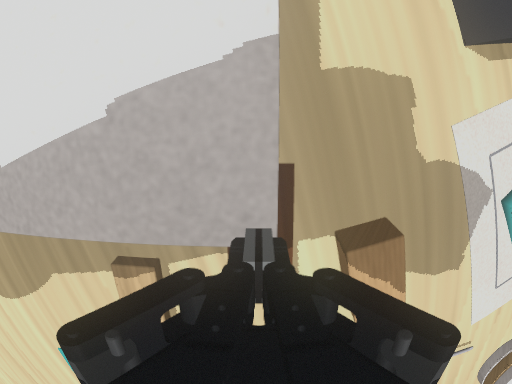

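Request:
{"name": "servo_tool", "arguments": {"rows": [[[0, 0, 0.8, 0, 0, 0], [0, 0, 0.5, 0, 0, 0], [0, 0, 0.2, 0, 0, 0]]]}}

```text
clock: 11.42
position: [0.5028, -0.0966, 0.0979]
tool_rot: [-3.141, 0.0, 1.307]
force: [0.7, -0.1, 0.4]
grip_width: 0.0
```

Request:
{"name": "servo_tool", "arguments": {"rows": [[[0, 0, 0.1, 0, 0, 0]]]}}

```text
clock: 11.55
position: [0.5029, -0.0966, 0.0972]
tool_rot: [-3.141, 0.0, 1.307]
force: [-0.3, 0.7, -0.3]
grip_width: 0.0001
```

Request:
{"name": "servo_tool", "arguments": {"rows": [[[0, 0, 0.1, 0, 0, 0]]]}}

```text
clock: 11.68
position: [0.503, -0.0966, 0.0963]
tool_rot: [3.141, 0.0, 1.307]
force: [0.2, 0.5, -0.0]
grip_width: -0.0003
```

Request:
{"name": "servo_tool", "arguments": {"rows": [[[0, 0, 0.1, 0, 0, 0]]]}}

```text
clock: 11.8
position: [0.503, -0.0966, 0.0953]
tool_rot: [3.141, -0.0, 1.307]
force: [-0.4, 0.3, 0.5]
grip_width: -0.0001
```

Request:
{"name": "servo_tool", "arguments": {"rows": [[[0, 0, 0.05, 0, 0, 0]]]}}

```text
clock: 11.92
position: [0.503, -0.0966, 0.0948]
tool_rot: [3.142, -0.0, 1.307]
force: [-0.1, 0.2, 2.8]
grip_width: 0.0002
```

Request:
{"name": "servo_tool", "arguments": {"rows": [[[0, 0, 0.05, 0, 0, 0]]]}}

```text
clock: 12.05
position: [0.5031, -0.0967, 0.0945]
tool_rot: [3.141, -0.0, 1.307]
force: [-2.3, 0.5, 11.7]
grip_width: 0.0002
```

Request:
{"name": "servo_tool", "arguments": {"rows": [[[0, 0, 0.05, 0, 0, 0]]]}}

```text
clock: 12.18
position: [0.5032, -0.0967, 0.0943]
tool_rot: [3.141, -0.0, 1.307]
force: [-4.7, 1.5, 19.1]
grip_width: 0.0003
```

Request:
{"name": "servo_tool", "arguments": {"rows": [[[0, 0, 0.05, 0, 0, 0]]]}}

```text
clock: 12.3
position: [0.5033, -0.0968, 0.0941]
tool_rot: [3.141, -0.001, 1.306]
force: [-5.5, 1.9, 28.4]
grip_width: -0.0002
```

It's stiff: 0.7 mm of travel took it past 20 N. I'll ease back to about 15 N and hold.

Request:
{"name": "servo_tool", "arguments": {"rows": [[[0, 0, -0.08, 0, 0, 0]]]}}

```text
clock: 12.42
position: [0.5031, -0.0966, 0.0946]
tool_rot: [3.141, -0.0, 1.307]
force: [-1.8, -0.8, 5.3]
grip_width: 0.0002
```

Request:
{"name": "servo_tool", "arguments": {"rows": [[[0, 0, 0, 0, 0, 0]]]}}

```text
clock: 12.55
position: [0.5031, -0.0967, 0.0946]
tool_rot: [3.141, -0.0, 1.307]
force: [-2.6, -0.0, 11.1]
grip_width: -0.0002
```

Request:
{"name": "servo_tool", "arguments": {"rows": [[[0, 0, 0.02, 0, 0, 0], [0, 0, 0, 0, 0, 0]]]}}

```text
clock: 12.8
position: [0.5031, -0.0967, 0.0944]
tool_rot: [3.141, -0.0, 1.307]
force: [-4.7, 0.2, 14.2]
grip_width: 0.0003
```

Request:
{"name": "servo_tool", "arguments": {"rows": [[[0, 0, 0, 0, 0, 0]]]}}

```text
clock: 12.92
position: [0.5032, -0.0967, 0.0944]
tool_rot: [3.141, -0.0, 1.307]
force: [-3.2, -0.1, 14.2]
grip_width: 0.0003
```

Request:
{"name": "servo_tool", "arguments": {"rows": [[[0, 0, 0, 0, 0, 0], [0, 0, 0, 0, 0, 0]]]}}

```text
clock: 13.18
position: [0.5031, -0.0967, 0.0944]
tool_rot: [3.141, -0.0, 1.307]
force: [-3.5, 0.9, 13.2]
grip_width: -0.0
```

Request:
{"name": "servo_tool", "arguments": {"rows": [[[0, 0, 0, 0, 0, 0], [0, 0, 0, 0, 0, 0]]]}}

```text
clock: 13.42
position: [0.5032, -0.0967, 0.0944]
tool_rot: [3.141, -0.0, 1.307]
force: [-2.7, 0.4, 14.3]
grip_width: 0.0002
```

Request:
{"name": "servo_tool", "arguments": {"rows": [[[0, 0, -0.2, 0, 0, 0], [0, 0, -2, 0, 0, 0], [0, 0, -5, 0, 0, 0], [0, 0, -5, 0, 0, 0], [-4, 0, -4, 0, 0, 0]]]}}

```text
clock: 14.05
position: [0.4933, -0.1336, 0.2576]
tool_rot: [3.141, -0.001, 1.311]
force: [0.0, -1.1, 1.0]
grip_width: 0.0002
```

Request:
{"name": "servo_tool", "arguments": {"rows": [[[-5, 0, 0, 0, 0, 0], [-5, 2, 0, 0, 0, 0], [-5, 3, 0, 0, 0, 0], [-4, 3, 0, 0, 0, 0], [0, 0, 0, 0, 0, 0]]]}}

```text
clock: 14.68
position: [0.5197, -0.3429, 0.2553]
tool_rot: [-3.141, 0.002, 1.303]
force: [-0.4, 1.4, 0.1]
grip_width: 0.0002
```

```bash
python3 avg.py 4 pics/w11.png
python3 - <<'E'
from wr import *
f=bot.grab_frame('side'); a=f['image'][150:290,180:340,::-1]; cv2.imwrite('pics/s11.png',cv2.resize(a,None,fx=4,fy=4,interpolation=2))
f=bot.grab_frame('top'); cv2.imwrite('pics/t11.png',f['image'][:,:,::-1])
E
```

```text
t 14.875 F [-0.28  0.44  0.33] along [ 1.3 -0.1  0.5 -0.5  0.4] 0.35 P [ 0.5198 -0.3401  0.2555] tip past foot mm -100.2 yaw 74.9
```

View pics/w11.png

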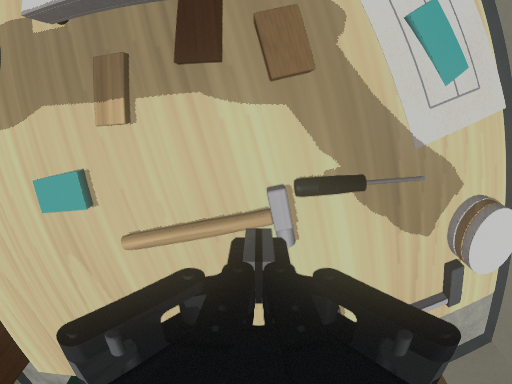

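View pics/s11.png

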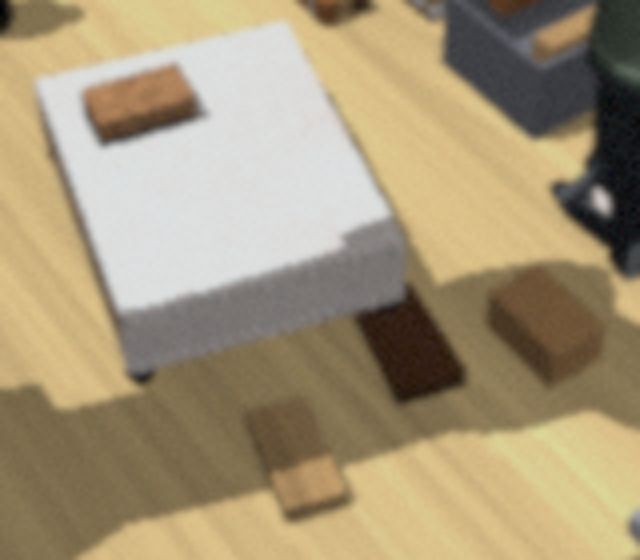

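View pics/t11.png

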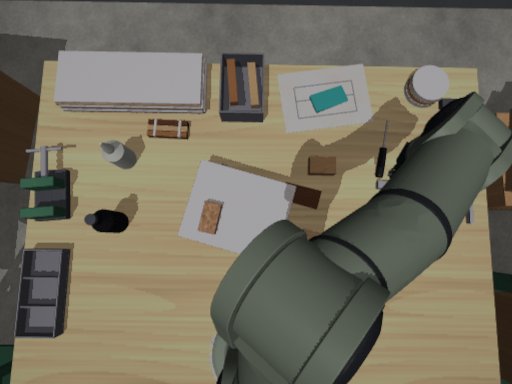

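```bash
python3 -c "
from workcell import bot
print(bot.job_done())"
```

```text
the job is handed in; nothing more can be done
None
```

I pushed the dark wedge thin end first under the short foot until it bore on it, tested that corner by pressing, and handed the job in clear of everything at about 15 s.

- **Wedge:** It started bearing about 15 mm past the foot by my measure. I pushed about 3 mm farther, to about 6 N and 19 mm past the foot. That could lift the corner by at most about 0.5 mm. It sits in line with the cabinet's +y and about 3 mm off-centre on the foot.
- **Test press:** I held 13–14 N for about 0.7 s near the corner point. The corner gave way by about 0.5 mm, against the 1.5 mm that would count as rocking.
- **Slip in the test:** On the way in, the press briefly reached 28 N, above the 10–20 N asked, because I sent several small steps before reading the force. I eased back and then did the proper hold.
- **Position checks:** The side view before bearing and the one after the push agree to 0.02 px, so the cabinet did not slide. In the final pictures the wedge is still under the foot, the other things in view look unmoved, and the force on the arm is near zero. The arm hid the hammer and the nearer turquoise piece in the last top view, but both show in the wrist view.

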